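# Lock the label roll: find the hub's slot with the clamp key

## Robot

A 6-joint arm with a two-finger parallel gripper is mounted at the origin on a cart in front of the work surface, level with it; the furniture and walls round the work are solid. World frame = base frame: x ahead of the robot, y to its left, z up, the work surface at z = 0. Lengths are in m, angles in rad, forces in N, time in s.
With the tool pointing down it reaches from about 0.35 to 0.95 m from the base axis. Payload 17.4 kg.
Tool frame: the origin (TCP) lies midway between the tips of the shut fingers; the grasp point (between the pads) lies 19 mm behind it; z points along the fingers, x is the direction in which the jaws open and shut, and the axes are right-handed (so a half turn about z gives the same grasp; the last joint's range is limited). The gripper opens to 93 mm and grips with 3 to 60 N. Pads are 15 mm wide; open, the fingers measure 128 mm over their backs; the gripper's body (75 mm by 188 mm) begins 65 mm behind the grasp point.
Start: joints at [-1.314, 0.116, 1.442, -0, 1.584, -0.038], TCP at [0.196, -0.646, 0.219] pointing down, gripper open.
Joint ranges: [-2.83, 2.83], [-0.83, 2.19], [0.07, 2.5], [-1.14, 4.28], [0.01, 3], [-2.97, 2.97]. Speed limits (rad/s): [1.89, 1.89, 2.22, 3.14, 3.14, 3.14].

## Interface

Orientations are given as a unit quaternion [x, y, z, w].
In Python, from plant import robot gives the robot as it stands.
- The arm moves only by the shell command python3 -m handwheel 'ROWS' [OPENING] [FORCE]. ROWS is JSON, a list of rows, each an object of numbers: "dx", "dy", "dz": the shift along the tool's x, y, z in mm; "ax", "ay", "az": the turn, a rotation vector about the tool's x, y, z in rad. A call has 1 to 8 rows; each row shifts and turns the commanded pose from where the row before left it, along the tool's axes as they then stand; what a row does not reach is not made up. A row lasts 1/8 s, in which the tool goes at most 62.5 mm and 10.7 degrees, less where a joint would pass 70% of its speed; a pose out of reach is approached as far as the arm can. A call is refused whole if a number of a shift passes 62.5 or a number of a turn 0.188, either way. A call with a gripper value outside its range is refused whole. OPENING is the opening, from 0 (shut) to 1 (fully open), set as the call begins (- or left out, the last holds). The fingers move at their own pace and stop on an object; FORCE is the grip in N (left out, the last holds). Time passes only in rows, so rows that do not move let the fingers close. It gives the time, the measured TCP pose, the force and the opening at its end, in the units of the state.
- robot.get_obs(): the state, without advancing time (a new reading comes with each control period).
- robot.grab_frame(name): name is "scene" or "side" or "wrist"; returns (picture, depth): 384x512x3 uint8, red, green, blue; 384x512 float32, m along the optical axis (not along the pixel's ray), 0 where there is no reading.
- robot.camera_params(name): a dict with "fovy" (degrees; the focal length in pixels is half the picture's height over the tangent of half this angle, whatever the lens; pixels are square), "cx", "cy" (the principal point, pixels), "k1" (the pictures are not rectified: a ray, as slopes to the right and down, at radius r is drawn at 1 + k1 r^2 times it, then the intrinsics apply), "origin" and "orientation" of the camera in the world; the wrist camera has in their place "hand_eye" (4x4, takes a point from camera to tool coordinates, whose origin is the TCP and whose axes are the tool frame's). Camera axes: x right, y up, looking along -z (the intrinsics and any distortion apply to the point x, -y, -z); pixel columns grow to the right and rows downward; lengths in m; the calibration is good to about 2 mm. A picture is of the moment at which its call begins: read the wrist's pose just before it. camera_params takes no time and is no camera call.
- robot.sign_off(): hands the job in, once; it reports no verdict.
Trained networks look in the newest picture that a camera, given by its name, has taken for a name from the list of things; names that differ only in an ending like _2 or _b are one class to them, and where a whole thing is asked for, a point or a joint stands for the part that bears it (a point fixed in the world has none). Each returns a list of dicts, best first, with "conf" (0 to 1); they miss things now and then, are a little off and sometimes report something else, mostly with a low value. They report only what shows in the picture. A call takes as long as a camera call. They do not tell look-alikes from the thing itself.
- robot.look_for(camera, name): "point" ([row, column] as shares, 0 to 1, of the picture: columns of its width, rows of its height, amid what is visible of it).
- robot.regions_of(camera, name): "pixels" (384x512 bool, what is visible of it) and "point" ([row, column] as shares, 0 to 1, of the picture: columns of its width, rows of its height, amid what is visible of it).
The state is a dict: "time_s": time; "joint_pos": joint angles; "joint_velocities": joint speeds; "effort": joint torques, N m; "tcp_pos": TCP position; "tcp_rot": TCP orientation; "ft_force": force on the tool from outside, world axes, zero at the start; "ft_torque": the same for the moment, N m; "width": opening from 0.0 (shut) to 1.0 (fully open).
Only numpy, scipy, OpenCV 4.12 (cv2) and the standard library are available. Lean on these libraries where they do the work, as an engineer would, in place of code of your own. Each camera call takes 0.05 s, during which the arm holds its last target. There are 200 camera calls.

## Task

The label roll on the grey stand must be clamped: take the blue T-handled key out of its black holder, lower it into the bore of the hub on top of the roll with the T-bar over the green (open) marks, and turn it clockwise under light pressure until its tang drops into the hidden slot and the collar sits fully home, flush on the hub. Then turn it on clockwise until the T-bar stands over the red (lock) marks, and let go, leaving the key upright in the hub. Never push hard on the stand or the key in it, and leave the vials and the white tape roll where they stand.

Things in the scene. Friction and masses are not known exactly. Their poses are not given: they have to be found in the camera images.
- key_grip (a point): Centre of the T-bar of the loose clamp key (about 0.15 kg). z is up along the key, x along the T-bar: blue, 60 mm long (x), 14 mm thick (y), 18 mm high. Under it a 13 mm thick shaft, then collar, pilot and tang. The key stands upright in the holder, collar on the holder's top. A half turn of the key makes no difference.
- key_collar (a point): Centre of the flat underside of the key's dark collar (36 mm wide, 6 mm thick), 35 mm below the T-bar's centre. Below it a round pilot 19 mm thick, 17 mm long.
- key_tang (a point): Lower end of the key's tang, 68 mm below the T-bar's centre and 33 mm below the collar's underside: flat, 16 mm wide (along the T-bar), 8 mm thick, 16 mm long.
- holder: Black fixed holder, origin at the centre of its underside: foot 80 x 80 x 6 mm with an upright tube 42 mm wide (54 at its foot), 40 mm high, with a 22 mm hole in which the key stands loosely, T-bar centre 75 mm above the table.
- stand: Fixed label roll stand with roll and clamp hub, origin at the centre of its underside. Grey base 120 x 120 x 22 mm (a 72 mm high guide roller on its +x +y corner); the white roll (63 mm wide) stands on it from 30 to 80 mm; above it the hub, 48 mm wide (55 at its lip), to 122 mm. Force on the stand, or on the key in it, must stay under 30 N.
- hub_rim (a point): Centre of the hub's mouth at its rim, 122 mm above the table. x: green open marks, y: red lock marks (both on either side), z up. The upright bore is 21 mm wide; its mouth is countersunk, 28 mm wide at the rim, over the top 6 mm. With the key fully home its collar lies on this rim, so the T-bar's centre is 35 mm above this point.
- hub_slot (a point): Point on the bore's axis 23 mm below the rim, where the brass driver's top lies to within 4.5 mm up or down (not measured). The driver gives 2 mm downward on a spring (3 N/mm), then is solid. Its slot, 18 x 10.4 mm, starts anywhere from 0.1 to 0.8 rad clockwise from the green marks (not measured); the tang drops in within about 0.15 rad of it. Until then the key cannot go home.
- hub_lock (a point): Red lock mark on the hub's rim, on the stand's y axis, 24 mm from the hub's axis, level with the rim (another lies opposite). The driver holds still under a light push, turns with the key once the tang is in (0.06 N m), clockwise seen from above, up to a stop at the lock marks (to 0.02 rad; the key has 0.15 rad of play in the slot).
- vial_blue_mid (a point): Centre of a loose amber vial with a blue cap, 20 mm wide, 46 mm high, standing; leave alone.
- vial_orange_mid (a point): Centre of a loose amber vial with an orange cap, 20 mm wide, 46 mm high, standing; leave alone.
- white_tape_mid (a point): Centre of a loose roll of white tape lying flat, 92 mm wide, 36 mm high; leave alone.
Things that resemble listed ones, but are neither listed nor needed, are in the scene too. What is shaped like the part that bears key_grip but turquoise is not meant.

How it is judged:
At the end, for the whole second after the job is handed in: The key stands fully home in the hub: T-bar centre 35 mm above the rim to within 1.5 mm (2 mm below), within 4 mm of the hub's axis, upright to 0.06 rad, T-bar within 0.25 rad of the red lock marks (z of key_grip in the frame of hub_rim between 0.033 and 0.0365 m and horizontal distance between key_grip and hub_rim below 0.004 m and angle between the x axis of key_grip and the y axis of hub_rim, either way round below 0.25 rad and angle between key_grip's own z axis and vertical below 0.06 rad); the robot touches nothing.
It fails at once if the stand, or the key in it, is loaded with more than 30 N (contact force between stand and anything else above 30 N).
It fails at once if vial blue is moved more than 30 mm or tipped over (distance of vial_blue_mid from where it was at the start of the episode above 0.03 m or angle between vial_blue_mid's own z axis and vertical above 0.5 rad).
It fails at once if vial orange is moved more than 30 mm or tipped over (distance of vial_orange_mid from where it was at the start of the episode above 0.03 m or angle between vial_orange_mid's own z axis and vertical above 0.5 rad).
It fails at once if white tape is moved more than 30 mm or tipped over (distance of white_tape_mid from where it was at the start of the episode above 0.03 m or angle between white_tape_mid's own z axis and vertical above 0.5 rad).
It also fails if it takes over 51 s, if anything falls off the work surface, if the arm or the gripper's body presses on something with over 40 N, if the wrist force passes 120 N, or if a joint passes its speed limit or range.

## Working session

There is one attempt and no reset: what is moved stays moved. The work goes in short steps, Python scripts to look and compute and a shell command to move; the robot and the scene stay as the last step left them, time stands still between calls to the robot, and variables do not carry over. Pictures are saved under pics/ and viewed, about 8 in all and at most 12, crops included, and the job is handed in when it is done.

```bash
ls; mkdir -p pics; cat > h.py <<'E'
import numpy as np, cv2
from scipy.spatial.transform import Rotation as R
from plant import robot
def cam(name):
    p=robot.camera_params(name)
    if 'hand_eye' in p:
        o=robot.get_obs(); T=np.eye(4); T[:3,:3]=R.from_quat(o['tcp_rot']).as_matrix(); T[:3,3]=o['tcp_pos']
        M=T@np.array(p['hand_eye'])
    else:
        M=np.eye(4); M[:3,3]=p['origin']
        q=np.array(p['orientation']); M[:3,:3]=R.from_quat(q).as_matrix() if q.size==4 else q.reshape(3,3)
    return p,M
def rays(p,M,uv):
    uv=np.atleast_2d(uv).astype(float); f=192/np.tan(np.radians(p['fovy'])/2)
    d=(uv-[p['cx'],p['cy']])/f; s=d.copy()
    for _ in range(20): s=d/(1+p['k1']*(s**2).sum(1,keepdims=True))
    return np.c_[s[:,0],-s[:,1],-np.ones(len(s))]@M[:3,:3].T
def onplane(p,M,uv,z):
    r=rays(p,M,uv); return M[:3,3]+r*((z-M[2,3])/r[:,2])[:,None]
def withdepth(p,M,uv,d):
    return M[:3,3]+rays(p,M,uv)*np.asarray(d)[:,None]
def proj(p,M,X):
    c=(np.atleast_2d(X)-M[:3,3])@M[:3,:3]; s=np.c_[c[:,0],-c[:,1]]/-c[:,2:]
    f=192/np.tan(np.radians(p['fovy'])/2)
    return s*(1+p['k1']*(s**2).sum(1,keepdims=True))*f+[p['cx'],p['cy']]
def save(n,img): cv2.imwrite('pics/'+n,img[:,:,::-1])
E
python3 - <<'E'
from h import *
ims=[]
for c in ['scene','side']:
    p,M=cam(c); im,d=robot.grab_frame(c); ims.append(im); print(c,p)
    for n in ['key_grip','key_collar','holder','stand','hub_rim','hub_lock','vial_blue_mid','vial_orange_mid','white_tape_mid']:
        for r in robot.look_for(c,n)[:2]:
            v,u=r['point'][0]*384,r['point'][1]*512
            dd=d[int(min(v,383)),int(min(u,511))]
            print(n,round(r['conf'],2),round(u),round(v),withdepth(p,M,[[u,v]],[dd])[0].round(3))
save('a.png',np.vstack([ims[0],ims[1]])[:, :][:768]) 
save('a1.png',ims[0]);save('a2.png',ims[1])
print(robot.get_obs()); print(robot.camera_params('wrist'))
E
```

```text
pics
scene {'fovy': 43.9054138369395, 'cx': 258.2590350909782, 'cy': 189.75962526748353, 'k1': -0.1677735658573459, 'origin': array([-0.06763169,  0.4403576 ,  0.6064327 ]), 'orientation': array([-0.18683427,  0.45703748,  0.81042385, -0.31531395])}
key_grip 0.95 264 202 [ 0.512 -0.186  0.067]
key_grip 0.71 224 245 [ 0.478 -0.037  0.055]
key_collar 0.61 223 248 [ 0.479 -0.035  0.048]
holder 0.52 292 210 [ 0.511 -0.281 -0.001]
stand 0.9 225 247 [ 0.476 -0.038  0.049]
hub_rim 0.66 220 249 [ 0.485 -0.034  0.044]
hub_lock 0.84 222 248 [ 0.482 -0.036  0.045]
vial_orange_mid 0.71 243 192 [ 0.621 -0.234  0.026]
white_tape_mid 0.92 263 169 [ 0.652 -0.338  0.034]
side {'fovy': 55.72670114726864, 'cx': 252.27438769449742, 'cy': 192.0711896650943, 'k1': -0.002217487625509176, 'origin': array([ 0.55216714, -0.86264259,  0.6291451 ]), 'orientation': array([ 0.44180775,  0.01232819, -0.00225946,  0.8970222 ])}
key_grip 0.86 245 213 [ 0.517 -0.218  0.072]
key_grip 0.84 222 245 [ 0.47  -0.319  0.07 ]
key_collar 0.89 245 212 [ 0.518 -0.212  0.069]
key_collar 0.76 228 246 [ 0.483 -0.32   0.067]
holder
[... 801 characters left out ...]
: array([ 8.03296993e-01, -5.95578660e-01,  4.14991277e-06, -1.54810967e-06]), 'ft_force': array([0.4135848 , 0.93388198, 0.1377135 ]), 'ft_torque': array([-1.60150054e-05, -1.32217280e-02,  2.24791006e-02]), 'width': 1.0024613416347352}
{'fovy': 71.56252467165994, 'cx': 256.85354291576334, 'cy': 187.46334348198718, 'k1': 0.0010511240653758819, 'hand_eye': array([[ 9.99999219e-01,  2.21608084e-04, -1.22963908e-03,
         2.17348651e-04],
       [-1.36603127e-04, -9.58854282e-01, -2.83898656e-01,
        -7.96865494e-02],
       [-1.24195893e-03,  2.83898602e-01, -9.58853504e-01,
        -1.66106084e-01],
       [ 0.00000000e+00,  0.00000000e+00,  0.00000000e+00,
         1.00000000e+00]])}
```

View pics/a1.png

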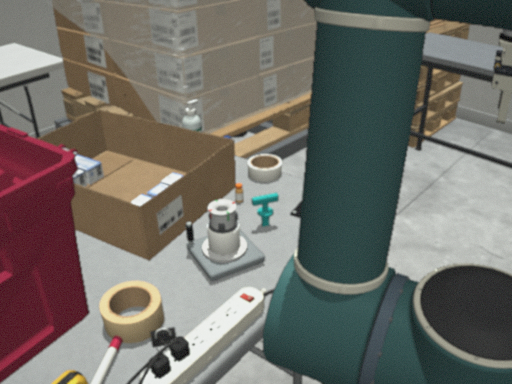

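View pics/a2.png

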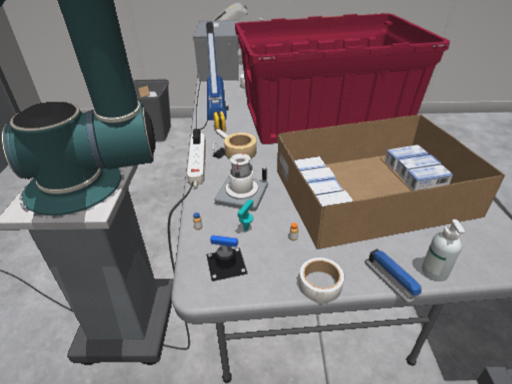

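Scene: stand and hub at about (223,235), turquoise decoy at (264,208); the key is hidden behind the arm. Side: blue key at (223,241) in the holder at (227,262), turquoise decoy at (245,215), stand at (242,185), vials at (197,221) and (294,231). I'll move above the key.

```bash
python3 -m handwheel '[{"dx":-29,"dy":-44},{"dx":-29,"dy":-44},{"dx":-29,"dy":-44},{"dx":-29,"dy":-44},{"dx":-29,"dy":-44},{"dx":-29,"dy":-44},{"dx":-29,"dy":-44},{"dx":-29,"dy":-44}]'
python3 -m handwheel '[{"az":0.15},{"az":0.14},{}]'
python3 - <<'E'
from h import *
p,M=cam('wrist'); im,d=robot.grab_frame('wrist'); save('w1.png',im); np.savez('w1.npz',im=im,d=d,M=M)
for n in ['key_grip','holder']:
    for r in robot.look_for('wrist',n)[:2]:
        v,u=r['point'][0]*384,r['point'][1]*512
        print(n,round(r['conf'],2),round(u),round(v),withdepth(p,M,[[u,v]],[d[int(v),int(u)]])[0].round(3))
for r in robot.regions_of('wrist','key_grip')[:2]:
    v,u=np.nonzero(r['pixels']); X=withdepth(p,M,np.c_[u,v],d[v,u]); 
    hsv=cv2.cvtColor(im,cv2.COLOR_RGB2HSV)[v,u]
    k=(X[:,2]>.066)&(X[:,2]<.1)&(hsv[:,0]>100)&(hsv[:,0]<130)&(hsv[:,1]>100); X=X[k]
    print(r['conf'],k.sum(),len(k))
    if k.sum()>20:
        rect=cv2.minAreaRect(X[:,:2].astype(np.float32)*1000); print(rect, X.mean(0), np.percentile(X[:,2],[5,50,95]))
        w,V=np.linalg.eigh(np.cov(X[:,:2].T)); print('angle',np.arctan2(V[1,1],V[0,1]),np.sqrt(w))
o=robot.get_obs(); print(o['tcp_pos'],o['joint_pos'],R.from_quat(o['tcp_rot']).as_matrix().round(3))
E
```

```text
[ 0.1961213  -0.64588041  0.21865533] [-1.31379189e+00  1.15970670e-01  1.44161705e+00  2.32685738e-05
  1.58398968e+00 -3.78200430e-02] [[ 0.291 -0.957  0.   ]
 [-0.957 -0.291 -0.   ]
 [ 0.    -0.    -1.   ]]invalid input
invalid input
```

View pics/w1.png

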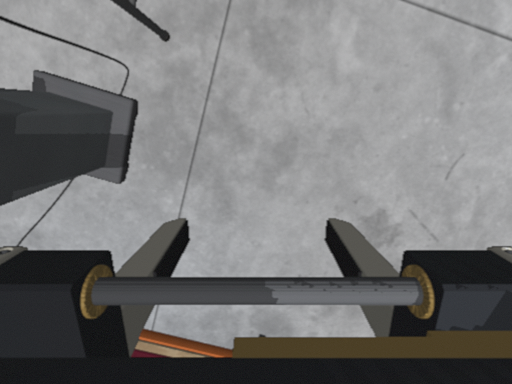

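The wrist view shows only floor, because the calls were refused. The rows probably need all six keys.

```bash
python3 -m handwheel '[{"dx":-29,"dy":-44,"dz":0,"ax":0,"ay":0,"az":0},{"dx":-29,"dy":-44,"dz":0,"ax":0,"ay":0,"az":0},{"dx":-29,"dy":-44,"dz":0,"ax":0,"ay":0,"az":0},{"dx":-29,"dy":-44,"dz":0,"ax":0,"ay":0,"az":0},{"dx":-29,"dy":-44,"dz":0,"ax":0,"ay":0,"az":0},{"dx":-29,"dy":-44,"dz":0,"ax":0,"ay":0,"az":0},{"dx":-29,"dy":-44,"dz":0,"ax":0,"ay":0,"az":0},{"dx":-29,"dy":-44,"dz":0,"ax":0,"ay":0,"az":0}]' 1 20; python3 -m handwheel --help | head
```

```text
time_s: 2.2
tcp_pos: [0.4664, -0.3202, 0.2189]
tcp_rot: [0.803, -0.596, 0.0, 0.0]
ft_force: [0.3, -0.5, -0.4]
width: 0.997invalid input: not JSON, or not a number
```

```bash
python3 -m handwheel '[{"az":0.15},{"az":0.14},{"az":0}]' 1
cat > lk.py <<'E'
from h import *
import sys
def keyfit(tag):
    o=robot.get_obs(); p,M=cam('wrist'); im,d=robot.grab_frame('wrist'); save(tag+'.png',im); np.savez(tag+'.npz',im=im,d=d,M=M)
    hsv=cv2.cvtColor(im,cv2.COLOR_RGB2HSV); m=(hsv[...,0]>104)&(hsv[...,0]<128)&(hsv[...,1]>120)&(d>.05)
    v,u=np.nonzero(m); X=withdepth(p,M,np.c_[u,v],d[v,u]); X=X[(X[:,2]>.04)&(X[:,2]<.3)]
    top=np.percentile(X[:,2],90); X=X[abs(X[:,2]-top)<.003]
    rect=cv2.minAreaRect((X[:,:2]*1000).astype(np.float32)); w,V=np.linalg.eigh(np.cov(X[:,:2].T))
    print(len(X),'rect',rect,'top',top,'angle',np.arctan2(V[1,1],V[0,1]))
    Rm=R.from_quat(o['tcp_rot']).as_matrix()
    c=np.array([rect[0][0]/1e3,rect[0][1]/1e3,top-.009]); print('centre',c,'in tool mm',((c-o['tcp_pos'])@Rm*1000).round(1))
    print(o['tcp_pos'],o['joint_pos'].round(3),'toolx ang',np.arctan2(Rm[1,0],Rm[0,0]))
if __name__=='__main__': keyfit(sys.argv[1])
E
python3 lk.py w2
python3 - <<'E'
from h import *
for n in ['key_grip','holder']:
    for r in robot.look_for('wrist',n)[:2]: print(n,r['conf'],r['point'][1]*512,r['point'][0]*384)
E
```

```text
519 rect ((476.01568603515625, -312.1138610839844), (13.228751182556152, 58.55314636230469), 79.66337585449219) top 0.08452291086933314 angle 2.9583675406602588
centre [ 0.47601569 -0.31211386  0.07552291] in tool mm [ -5.  -11.5 143.4]
[ 0.46640321 -0.32015433  0.21888848] [-0.647 -0.123  1.68   0.     1.584  0.629] toolx ang -1.2760476503393803
key_grip 0.98 251.8016 165.00480000000002
key_grip 0.55 169.216 98.41919999999999
holder 0.87 253.696 148.18560000000002invalid input
```

View pics/w2.png

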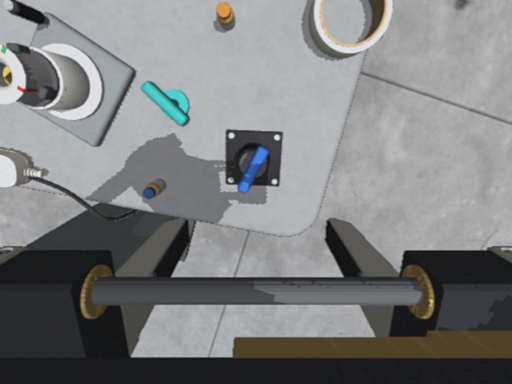

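Wrist view: key T-bar at (253,168) in its holder, decoy at (165,103), vials at (152,190) and (225,15), hub at about (20,75). I'll turn the hand by -2.66 so joint 6 has room for the later clockwise turn.

```bash
R='' ; python3 -m handwheel '[{"dx":-5,"dy":-11,"dz":0,"ax":0,"ay":0,"az":-0.177},{"dx":0,"dy":0,"dz":0,"ax":0,"ay":0,"az":-0.177},{"dx":0,"dy":0,"dz":0,"ax":0,"ay":0,"az":-0.177},{"dx":0,"dy":0,"dz":0,"ax":0,"ay":0,"az":-0.177},{"dx":0,"dy":0,"dz":0,"ax":0,"ay":0,"az":-0.177},{"dx":0,"dy":0,"dz":0,"ax":0,"ay":0,"az":-0.177},{"dx":0,"dy":0,"dz":0,"ax":0,"ay":0,"az":-0.177},{"dx":0,"dy":0,"dz":0,"ax":0,"ay":0,"az":-0.177}]' 1 20
python3 -m handwheel '[{"dx":0,"dy":0,"dz":6,"ax":0,"ay":0,"az":-0.177},{"dx":0,"dy":0,"dz":6,"ax":0,"ay":0,"az":-0.177},{"dx":0,"dy":0,"dz":6,"ax":0,"ay":0,"az":-0.177},{"dx":0,"dy":0,"dz":6,"ax":0,"ay":0,"az":-0.177},{"dx":0,"dy":0,"dz":6,"ax":0,"ay":0,"az":-0.177},{"dx":0,"dy":0,"dz":6,"ax":0,"ay":0,"az":-0.177},{"dx":0,"dy":0,"dz":6,"ax":0,"ay":0,"az":-0.177},{"dx":0,"dy":0,"dz":0,"ax":0,"ay":0,"az":0}]' 1 20
python3 lk.py w3
```

```text
time_s: 3.35
tcp_pos: [0.4739, -0.3146, 0.2187]
tcp_rot: [0.997, 0.072, -0.0, 0.0]
ft_force: [-0.3, -0.5, -0.3]
width: 0.997
time_s: 4.35
tcp_pos: [0.4739, -0.3143, 0.1763]
tcp_rot: [0.772, 0.635, -0.0, -0.0]
ft_force: [-0.1, 0.0, -0.3]
width: 1.001
649 rect ((474.26544189453125, -312.4591979980469), (12.513525009155273, 57.34082794189453), 79.35336303710938) top 0.08469100963923869 angle 2.95740772813783
centre [ 0.47426544 -0.3124592   0.07569101] in tool mm [1.900e+00 1.000e-01 1.006e+02]
[ 0.47391887 -0.31430719  0.17627546] [-0.63  -0.101  1.728 -0.     1.515 -2.007] toolx ang 1.3770679122700016
```

```bash
python3 -m handwheel '[{"dx":1.9,"dy":0.8,"dz":20,"ax":0,"ay":0,"az":-0.01},{"dx":0,"dy":0,"dz":25,"ax":0,"ay":0,"az":0},{"dx":0,"dy":0,"dz":25,"ax":0,"ay":0,"az":0},{"dx":0,"dy":0,"dz":25,"ax":0,"ay":0,"az":0},{"dx":0,"dy":0,"dz":15,"ax":0,"ay":0,"az":0},{"dx":0,"dy":0,"dz":9.6,"ax":0,"ay":0,"az":0},{"dx":0,"dy":0,"dz":0,"ax":0,"ay":0,"az":0}]' 0.5 40
python3 -m handwheel '[{"dx":0,"dy":0,"dz":0,"ax":0,"ay":0,"az":0},{"dx":0,"dy":0,"dz":0,"ax":0,"ay":0,"az":0},{"dx":0,"dy":0,"dz":0,"ax":0,"ay":0,"az":0},{"dx":0,"dy":0,"dz":0,"ax":0,"ay":0,"az":0},{"dx":0,"dy":0,"dz":0,"ax":0,"ay":0,"az":0},{"dx":0,"dy":0,"dz":0,"ax":0,"ay":0,"az":0}]' 0 40
```

```text
time_s: 5.28
tcp_pos: [0.4756, -0.3119, 0.0567]
tcp_rot: [0.769, 0.64, -0.0, -0.0]
ft_force: [-1.5, -0.1, -0.2]
width: 0.5
time_s: 6.02
tcp_pos: [0.4758, -0.312, 0.0572]
tcp_rot: [0.768, 0.64, 0.0, 0.0]
ft_force: [-0.9, 0.3, 2.9]
width: 0.147
```

```bash
python3 -m handwheel '[{"dx":0,"dy":0,"dz":-15,"ax":0,"ay":0,"az":0},{"dx":0,"dy":0,"dz":-25,"ax":0,"ay":0,"az":0},{"dx":0,"dy":0,"dz":-30,"ax":0,"ay":0,"az":0},{"dx":0,"dy":0,"dz":-30,"ax":0,"ay":0,"az":0},{"dx":20,"dy":0,"dz":-30,"ax":0,"ay":0,"az":0},{"dx":35,"dy":0,"dz":-25,"ax":0,"ay":0,"az":0},{"dx":35,"dy":0,"dz":0,"ax":0,"ay":0,"az":0},{"dx":0,"dy":0,"dz":0,"ax":0,"ay":0,"az":0}]' 0 40
python3 - <<'E'
from h import *
o=robot.get_obs(); p,M=cam('wrist'); im,d=robot.grab_frame('wrist'); save('w4.png',im); np.savez('w4.npz',im=im,d=d,M=M)
for n in ['hub_rim','hub_lock','stand','key_grip','key_tang']:
    for r in robot.look_for('wrist',n)[:2]:
        v,u=r['point'][0]*384,r['point'][1]*512
        print(n,round(r['conf'],2),round(u),round(v),withdepth(p,M,[[u,v]],[d[int(v),int(u)]])[0].round(3),onplane(p,M,[[u,v]],.122)[0].round(3))
print(o['tcp_pos'],o['joint_pos'].round(3),o['width'],o['ft_force'])
E
```

```text
time_s: 7.02
tcp_pos: [0.4923, -0.2218, 0.2134]
tcp_rot: [0.768, 0.641, 0.0, 0.001]
ft_force: [-0.2, 0.8, -1.9]
width: 0.146
hub_rim 0.82 381 159 [ 0.489 -0.087  0.1  ] [ 0.483 -0.097  0.122]
hub_lock 0.61 384 157 [ 0.49  -0.082  0.093] [ 0.482 -0.094  0.122]
stand 0.87 382 159 [ 0.489 -0.087  0.101] [ 0.483 -0.097  0.122]
key_grip 0.92 277 186 [ 0.513 -0.199  0.052] [ 0.492 -0.201  0.122]
key_grip 0.64 255 225 [ 0.478 -0.22   0.24 ] [ 0.531 -0.231  0.122]
key_tang 0.97 255 223 [ 0.477 -0.22   0.239] [ 0.529 -0.231  0.122]
key_tang 0.7 280 193 [ 0.516 -0.198  0.076] [ 0.5   -0.199  0.122]
[ 0.49233263 -0.22179374  0.21335454] [-0.471 -0.18   1.739  0.     1.581 -1.862] 0.14631231592879432 [-0.21125085  0.77582775 -1.88501304]
```

View pics/w4.png

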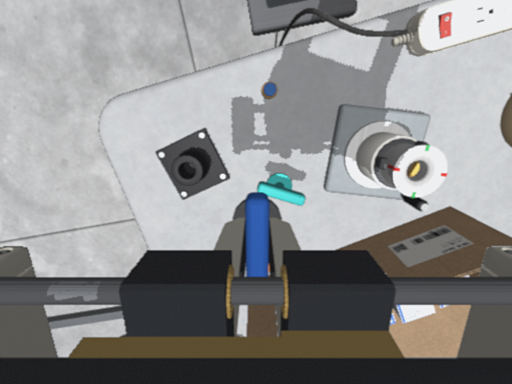

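The key is held, T-bar at (257,230). The hub's rim is at about (418,169), with green marks at (428,148) and (411,190), red at (396,168) and (444,174). I'll measure the rim from depth and the mark colours.

```bash
cat > hub.py <<'E'
from h import *
import sys
def hub(tag,cx=None):
    z=np.load(tag+'.npz'); im,d,M=z['im'],z['d'],z['M']; p=robot.camera_params('wrist')
    v,u=np.mgrid[0:384,0:512]; v=v.ravel();u=u.ravel(); X=withdepth(p,M,np.c_[u,v],d[v,u])
    hsv=cv2.cvtColor(im,cv2.COLOR_RGB2HSV)[v,u].astype(int)
    c=np.array(cx[:2]); zr=cx[2] if len(cx)>2 else .122
    near=np.hypot(*(X[:,:2]-c).T)<.045
    k=near&(abs(X[:,2]-zr)<.006); print('n',k.sum(),'z',np.percentile(X[k,2],[10,50,90]))
    pts=(X[k,:2]*1000).astype(np.float32); h=cv2.convexHull(pts); print('rim circle',cv2.minEnclosingCircle(pts), 'ellipse',cv2.fitEllipse(h))
    g=k&(hsv[:,0]>45)&(hsv[:,0]<85)&(hsv[:,1]>120); r=k&((hsv[:,0]<8)|(hsv[:,0]>172))&(hsv[:,1]>120)
    for nm,mk in (('g',g),('r',r)):
        P=onplane(p,M,np.c_[u,v][mk],.122)[:,:2].astype(np.float32)
        if len(P)<4: print(nm,len(P)); continue
        _,lab,C=cv2.kmeans(P,2,None,(3,50,1e-6),5,cv2.KMEANS_PP_CENTERS)
        dd=C[0]-C[1]; print(nm,len(P),C.round(4).tolist(),'mid',C.mean(0).round(4),'len',np.hypot(*dd),'ang',np.arctan2(dd[1],dd[0])%np.pi)
if __name__=='__main__': hub(sys.argv[1],[float(a) for a in sys.argv[2:]])
E
python3 - <<'E'
from h import *
z=np.load('w4.npz'); p=robot.camera_params('wrist'); M=z['M']
print(onplane(p,M,[[418,169],[428,148],[411,190],[396,168],[444,174]],.122).round(4), [z['d'][a,b] for a,b in((150,418),(188,424),(169,400))])
E
python3 hub.py w4 0.492 -0.07
```

```text
[[ 0.4999 -0.0617  0.122 ]
 [ 0.4806 -0.0521  0.122 ]
 [ 0.5207 -0.0688  0.122 ]
 [ 0.495  -0.083   0.122 ]
 [ 0.5097 -0.0364  0.122 ]] [np.float32(0.25696155), np.float32(0.267403), np.float32(0.26474187)]
n 1882 z [0.11960974 0.12183084 0.12287301]
rim circle ((502.63885498046875, -60.36060333251953), 27.331073760986328) ellipse ((502.8909606933594, -60.290401458740234), (52.66211700439453, 54.16265106201172), 154.10205078125)
g 20 [[0.4794999957084656, -0.05290000140666962], [0.5266000032424927, -0.06710000336170197]] mid [ 0.503 -0.06 ] len 0.049251333 ang 2.84966
r 27 [[0.5098000168800354, -0.03700000047683716], [0.4959000051021576, -0.08330000191926956]] mid [ 0.5029 -0.0601] len 0.0483638 ang 1.277799
```

Hub axis is at (0.503,-0.060), green at -0.293 rad, and the red marks agree. I'll approach to 55 mm short and remeasure.

```bash
python3 -m handwheel '[{"dx":27,"dy":-2.2,"dz":0,"ax":0,"ay":0,"az":0},{"dx":27,"dy":-2.2,"dz":0,"ax":0,"ay":0,"az":0},{"dx":27,"dy":-2.2,"dz":0,"ax":0,"ay":0,"az":0},{"dx":26,"dy":-2,"dz":0,"ax":0,"ay":0,"az":0},{"dx":0,"dy":0,"dz":0,"ax":0,"ay":0,"az":0.113},{"dx":0,"dy":0,"dz":0,"ax":0,"ay":0,"az":0},{"dx":0,"dy":0,"dz":0,"ax":0,"ay":0,"az":0}]' 0 40
python3 lk.py w5; python3 hub.py w5 0.503 -0.06
```

```text
time_s: 8.2
tcp_pos: [0.5028, -0.1171, 0.212]
tcp_rot: [0.803, 0.596, -0.0, -0.0]
ft_force: [-0.4, -0.2, -2.3]
width: 0.149
1690 rect ((497.7076721191406, -115.63166046142578), (14.038077354431152, 50.48263931274414), 72.52830505371094) top 0.23936013056360156 angle 2.850978942442529
centre [ 0.49770767 -0.11563166  0.23036013] in tool mm [ -0.   -5.3 -18.4]
[ 0.50283619 -0.11713157  0.21196852] [-0.278 -0.232  1.786 -0.     1.588 -1.556] toolx ang 1.2776169943077027
n 1861 z [0.11973788 0.12188792 0.12293087]
rim circle ((502.8418884277344, -60.20014190673828), 26.980073928833008) ellipse ((502.7164306640625, -60.2480583190918), (52.72608947753906, 53.11183166503906), 135.54751586914062)
g 11 [[0.4796999990940094, -0.05290000140666962], [0.5257999897003174, -0.06689999997615814]] mid [ 0.5028 -0.0599] len 0.048217345 ang 2.846917
r 23 [[0.5097000002861023, -0.03660000115633011], [0.4961000084877014, -0.08340000361204147]] mid [ 0.5029 -0.06  ] len 0.048729908 ang 1.286847
```

View pics/w5.png

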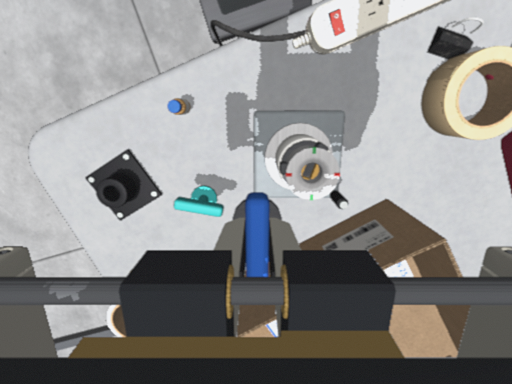

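Hub confirmed at (0.5028,-0.0600); the key is centred in the grip within 0.5 mm. The brass driver is visible in the bore at (311,171). I'll move over the hub and then go down.

```bash
python3 -m handwheel '[{"dx":14,"dy":-4,"dz":0,"ax":0,"ay":0,"az":0},{"dx":14,"dy":-4,"dz":0,"ax":0,"ay":0,"az":0},{"dx":14,"dy":-4,"dz":0,"ax":0,"ay":0,"az":0},{"dx":12.7,"dy":-4.1,"dz":0,"ax":0,"ay":0,"az":0},{"dx":0,"dy":0,"dz":17,"ax":0,"ay":0,"az":0},{"dx":0,"dy":0,"dz":17,"ax":0,"ay":0,"az":0},{"dx":0,"dy":0,"dz":0,"ax":0,"ay":0,"az":0}]' 0 40
python3 -c "
from h import *
o=robot.get_obs();print(o['tcp_pos'],o['ft_force'],o['ft_torque'])
for c in ['scene','side']:
    im,d=robot.grab_frame(c); save('b_'+c+'.png',im)
    p,M=cam(c); u,v=proj(p,M,[[.503,-.06,.15]])[0].astype(int); 
    cr=im[max(v-45,0):v+45,u-50:u+50]; save('c_'+c+'.png',cv2.resize(cr,None,fx=4,fy=4,interpolation=cv2.INTER_CUBIC))
a=[cv2.imread('pics/c_%s.png'%c) for c in ('scene','side')]; cv2.imwrite('pics/c.png',np.hstack(a))
"
```

```text
time_s: 9.12
tcp_pos: [0.5026, -0.0598, 0.1758]
tcp_rot: [0.803, 0.595, -0.001, -0.001]
ft_force: [0.5, 0.4, -1.0]
width: 0.15
[ 0.50258115 -0.05980454  0.17577293] [ 0.49624325  0.35364632 -0.97381501] [ 0.06766852 -0.20039399 -0.02775758]
```

View pics/c.png

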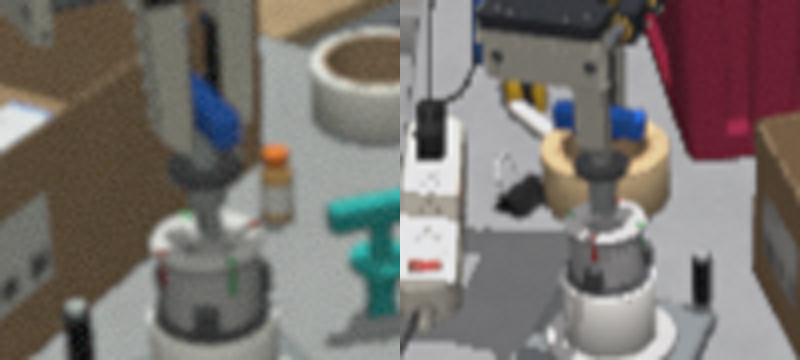

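Both views show the tang centred over the bore. I'll lower it slowly.

```bash
python3 -m handwheel '[{"dx":0,"dy":0,"dz":8,"ax":0,"ay":0,"az":0},{"dx":0,"dy":0,"dz":8,"ax":0,"ay":0,"az":0},{"dx":0,"dy":0,"dz":3,"ax":0,"ay":0,"az":0},{"dx":0,"dy":0,"dz":0,"ax":0,"ay":0,"az":0}]' 0 40
for i in 1 2 3 ; do :; done
python3 -m handwheel '[{"dx":0,"dy":0,"dz":1,"ax":0,"ay":0,"az":0},{"dx":0,"dy":0,"dz":1,"ax":0,"ay":0,"az":0},{"dx":0,"dy":0,"dz":0,"ax":0,"ay":0,"az":0}]'
```

```text
time_s: 9.72
tcp_pos: [0.5033, -0.0596, 0.1588]
tcp_rot: [0.803, 0.596, -0.0, -0.0]
ft_force: [0.2, -0.1, -2.2]
width: 0.147
time_s: 10.1
tcp_pos: [0.5034, -0.0596, 0.157]
tcp_rot: [0.803, 0.596, 0.0, 0.0]
ft_force: [-0.4, 0.2, -1.7]
width: 0.145
```

```bash
python3 -m handwheel '[{"dx":0,"dy":0,"dz":1,"ax":0,"ay":0,"az":0},{"dx":0,"dy":0,"dz":1,"ax":0,"ay":0,"az":0},{"dx":0,"dy":0,"dz":0,"ax":0,"ay":0,"az":0}]'
python3 -m handwheel '[{"dx":0,"dy":0,"dz":1,"ax":0,"ay":0,"az":0},{"dx":0,"dy":0,"dz":1,"ax":0,"ay":0,"az":0},{"dx":0,"dy":0,"dz":0,"ax":0,"ay":0,"az":0}]'
```

```text
time_s: 10.48
tcp_pos: [0.5033, -0.0596, 0.1549]
tcp_rot: [0.803, 0.596, -0.0, -0.0]
ft_force: [0.8, 0.4, -0.9]
width: 0.15
time_s: 10.85
tcp_pos: [0.5033, -0.0596, 0.1529]
tcp_rot: [0.803, 0.596, -0.0, -0.0]
ft_force: [0.6, 0.3, -1.5]
width: 0.149
```

```bash
python3 -m handwheel '[{"dx":0,"dy":0,"dz":1,"ax":0,"ay":0,"az":0},{"dx":0,"dy":0,"dz":0.5,"ax":0,"ay":0,"az":0},{"dx":0,"dy":0,"dz":0,"ax":0,"ay":0,"az":0}]'
python3 -m handwheel '[{"dx":0,"dy":0,"dz":1,"ax":0,"ay":0,"az":0},{"dx":0,"dy":0,"dz":0.5,"ax":0,"ay":0,"az":0},{"dx":0,"dy":0,"dz":0,"ax":0,"ay":0,"az":0}]'
```

```text
time_s: 11.22
tcp_pos: [0.5034, -0.0596, 0.1517]
tcp_rot: [0.803, 0.596, 0.0, 0.0]
ft_force: [0.0, 1.2, 0.9]
width: 0.148
time_s: 11.6
tcp_pos: [0.5035, -0.0596, 0.1502]
tcp_rot: [0.803, 0.596, 0.0, 0.0]
ft_force: [-0.7, -0.4, 3.4]
width: 0.147
```

Driver contact came at TCP z of about 0.152, with roughly 5 N on the spring. Now I'll turn clockwise in small steps and watch the force.

```bash
python3 -m handwheel '[{"dx":0,"dy":0,"dz":0,"ax":0,"ay":0,"az":0.06},{"dx":0,"dy":0,"dz":0,"ax":0,"ay":0,"az":0.06},{"dx":0,"dy":0,"dz":0,"ax":0,"ay":0,"az":0}]'
python3 -m handwheel '[{"dx":0,"dy":0,"dz":0,"ax":0,"ay":0,"az":0.06},{"dx":0,"dy":0,"dz":0,"ax":0,"ay":0,"az":0.06},{"dx":0,"dy":0,"dz":0,"ax":0,"ay":0,"az":0}]'
```

```text
time_s: 11.98
tcp_pos: [0.5032, -0.0596, 0.1497]
tcp_rot: [0.837, 0.546, -0.0, -0.0]
ft_force: [-0.2, -0.0, -0.9]
width: 0.147
time_s: 12.35
tcp_pos: [0.5033, -0.0596, 0.1498]
tcp_rot: [0.868, 0.496, -0.0, -0.0]
ft_force: [-0.3, -0.9, -0.6]
width: 0.149
```

The force fell away after the first 0.12 rad, so the tang may have dropped in. I'll probe downward.

```bash
python3 -m handwheel '[{"dx":0,"dy":0,"dz":1,"ax":0,"ay":0,"az":0},{"dx":0,"dy":0,"dz":1,"ax":0,"ay":0,"az":0},{"dx":0,"dy":0,"dz":0,"ax":0,"ay":0,"az":0}]'
python3 -c "
from h import *
o=robot.get_obs();print(o['ft_force'],o['ft_torque'],o['tcp_pos'])"
```

```text
time_s: 12.72
tcp_pos: [0.5033, -0.0596, 0.1479]
tcp_rot: [0.869, 0.495, -0.0, -0.0]
ft_force: [0.2, 0.8, -0.8]
width: 0.147
[ 0.15935369  0.75448363 -0.7670077 ] [-0.00999156 -0.12622139  0.01569921] [ 0.50334365 -0.05958241  0.14788154]
```

```bash
python3 -m handwheel '[{"dx":0,"dy":0,"dz":1,"ax":0,"ay":0,"az":0},{"dx":0,"dy":0,"dz":1,"ax":0,"ay":0,"az":0},{"dx":0,"dy":0,"dz":0,"ax":0,"ay":0,"az":0}]'
python3 -m handwheel '[{"dx":0,"dy":0,"dz":1,"ax":0,"ay":0,"az":0},{"dx":0,"dy":0,"dz":0.5,"ax":0,"ay":0,"az":0},{"dx":0,"dy":0,"dz":0,"ax":0,"ay":0,"az":0}]'
```

```text
time_s: 13.1
tcp_pos: [0.5033, -0.0596, 0.1459]
tcp_rot: [0.869, 0.495, -0.0, -0.0]
ft_force: [-0.7, -0.5, -1.3]
width: 0.15
time_s: 13.48
tcp_pos: [0.5034, -0.0596, 0.1445]
tcp_rot: [0.869, 0.495, 0.0, -0.0]
ft_force: [0.1, -0.0, -0.6]
width: 0.149
```

```bash
python3 -m handwheel '[{"dx":0,"dy":0,"dz":1,"ax":0,"ay":0,"az":0},{"dx":0,"dy":0,"dz":0.5,"ax":0,"ay":0,"az":0},{"dx":0,"dy":0,"dz":0,"ax":0,"ay":0,"az":0}]'
python3 -m handwheel '[{"dx":0,"dy":0,"dz":1,"ax":0,"ay":0,"az":0},{"dx":0,"dy":0,"dz":0.5,"ax":0,"ay":0,"az":0},{"dx":0,"dy":0,"dz":0,"ax":0,"ay":0,"az":0}]'
```

```text
time_s: 13.85
tcp_pos: [0.5034, -0.0596, 0.143]
tcp_rot: [0.869, 0.495, -0.0, -0.0]
ft_force: [0.6, 0.2, -0.4]
width: 0.149
time_s: 14.22
tcp_pos: [0.5034, -0.0596, 0.1415]
tcp_rot: [0.869, 0.495, -0.0, -0.0]
ft_force: [-0.7, 0.4, -1.3]
width: 0.144
```

```bash
python3 -m handwheel '[{"dx":0,"dy":0,"dz":1,"ax":0,"ay":0,"az":0},{"dx":0,"dy":0,"dz":0.5,"ax":0,"ay":0,"az":0},{"dx":0,"dy":0,"dz":0,"ax":0,"ay":0,"az":0}]'
python3 -m handwheel '[{"dx":0,"dy":0,"dz":0.5,"ax":0,"ay":0,"az":0},{"dx":0,"dy":0,"dz":0.5,"ax":0,"ay":0,"az":0},{"dx":0,"dy":0,"dz":0,"ax":0,"ay":0,"az":0}]'
```

```text
time_s: 14.6
tcp_pos: [0.5034, -0.0596, 0.14]
tcp_rot: [0.869, 0.495, -0.0, -0.0]
ft_force: [0.1, -0.7, -1.4]
width: 0.145
time_s: 14.98
tcp_pos: [0.5034, -0.0596, 0.1393]
tcp_rot: [0.869, 0.495, 0.0, 0.0]
ft_force: [-0.8, -0.1, 1.5]
width: 0.148
```

Contact again at TCP z 0.1395, so the collar is home. I'll press 0.3 mm more and turn on clockwise.

```bash
python3 -m handwheel '[{"dx":0,"dy":0,"dz":0.3,"ax":0,"ay":0,"az":0},{"dx":0,"dy":0,"dz":0,"ax":0,"ay":0,"az":0.08},{"dx":0,"dy":0,"dz":0,"ax":0,"ay":0,"az":0.08},{"dx":0,"dy":0,"dz":0,"ax":0,"ay":0,"az":0.08},{"dx":0,"dy":0,"dz":0,"ax":0,"ay":0,"az":0.08}]'
python3 -m handwheel '[{"dx":0,"dy":0,"dz":0,"ax":0,"ay":0,"az":0.1},{"dx":0,"dy":0,"dz":0,"ax":0,"ay":0,"az":0.1},{"dx":0,"dy":0,"dz":0,"ax":0,"ay":0,"az":0.1},{"dx":0,"dy":0,"dz":0,"ax":0,"ay":0,"az":0.1},{"dx":0,"dy":0,"dz":0,"ax":0,"ay":0,"az":0.1},{"dx":0,"dy":0,"dz":0,"ax":0,"ay":0,"az":0}]'
python3 -c "
from h import *
o=robot.get_obs();print(o['ft_force'],o['ft_torque'],o['joint_pos'])"
```

```text
time_s: 15.6
tcp_pos: [0.5032, -0.0597, 0.1393]
tcp_rot: [0.937, 0.349, -0.0, 0.0]
ft_force: [-5.1, -1.6, 8.1]
width: 0.147
time_s: 16.35
tcp_pos: [0.503, -0.0598, 0.1393]
tcp_rot: [0.994, 0.107, -0.0, 0.0]
ft_force: [-6.7, -1.6, 8.0]
width: 0.144
[-6.73018834 -1.63273893  8.02413011] [-0.42859001  1.36175466  0.03886914] [-1.68349515e-01 -2.25252669e-01  1.89788873e+00 -6.96202269e-04
  1.46957045e+00 -3.82670103e-01]
```

A side force of about 7 N built up. I'll relax it and then finish the turn.

```bash
python3 -m handwheel '[{"dx":-0.5,"dy":-0.2,"dz":-0.3,"ax":0,"ay":0,"az":0},{"dx":0,"dy":0,"dz":0,"ax":0,"ay":0,"az":0.1},{"dx":0,"dy":0,"dz":0,"ax":0,"ay":0,"az":0.1},{"dx":0,"dy":0,"dz":0,"ax":0,"ay":0,"az":0.1},{"dx":0,"dy":0,"dz":0,"ax":0,"ay":0,"az":0}]'
python3 -c "
from h import *
o=robot.get_obs();print(o['ft_force'],o['ft_torque'])"
```

```text
time_s: 16.98
tcp_pos: [0.5027, -0.0597, 0.1393]
tcp_rot: [0.999, -0.043, -0.0, 0.0]
ft_force: [-5.5, -1.8, 5.9]
width: 0.146
[-5.47723182 -1.80606527  5.90702234] [-0.57362942  0.90296264  0.04723118]
```

```bash
python3 -m handwheel '[{"dx":-0.3,"dy":0,"dz":0,"ax":0,"ay":0,"az":0.07},{"dx":0,"dy":0,"dz":0,"ax":0,"ay":0,"az":0.07},{"dx":0,"dy":0,"dz":0,"ax":0,"ay":0,"az":0.07},{"dx":0,"dy":0,"dz":0,"ax":0,"ay":0,"az":0}]'
python3 lk.py w6
```

```text
time_s: 17.48
tcp_pos: [0.5025, -0.0597, 0.1393]
tcp_rot: [0.989, -0.147, -0.0, 0.0]
ft_force: [-4.0, -2.2, 4.6]
width: 0.148
1685 rect ((504.7184753417969, -54.342777252197266), (50.69490051269531, 14.05021858215332), 72.41062927246094) top 0.1664916594693856 angle 1.2772619167855077
centre [ 0.50471848 -0.05434278  0.15749166] in tool mm [  0.6  -5.8 -18.2]
[ 0.5024655  -0.05971619  0.13929938] [-1.680e-01 -2.270e-01  1.899e+00 -1.000e-03  1.469e+00  1.260e-01] toolx ang -0.2946994308374452
```

T-bar is at 1.277 rad against red at 1.278, with its centre at z of about 0.157. I'll let go and rise.

```bash
python3 -m handwheel '[{"dx":0,"dy":0,"dz":0,"ax":0,"ay":0,"az":0},{"dx":0,"dy":0,"dz":0,"ax":0,"ay":0,"az":0},{"dx":0,"dy":0,"dz":0,"ax":0,"ay":0,"az":0},{"dx":0,"dy":0,"dz":0,"ax":0,"ay":0,"az":0}]' 0.6 40
python3 -m handwheel '[{"dx":0,"dy":0,"dz":-10,"ax":0,"ay":0,"az":0},{"dx":0,"dy":0,"dz":-20,"ax":0,"ay":0,"az":0},{"dx":0,"dy":0,"dz":-25,"ax":0,"ay":0,"az":0},{"dx":0,"dy":0,"dz":-25,"ax":0,"ay":0,"az":0},{"dx":0,"dy":0,"dz":-20,"ax":0,"ay":0,"az":0},{"dx":0,"dy":0,"dz":0,"ax":0,"ay":0,"az":0}]'
python3 lk.py w7; python3 hub.py w7 0.503 -0.06
python3 -c "
from h import *
a=[]
for c in ['scene','side']:
    im,d=robot.grab_frame(c); p,M=cam(c); u,v=proj(p,M,[[.503,-.06,.14]])[0].astype(int)
    a.append(cv2.resize(im[max(v-45,0):v+45,u-45:u+45],(380,380),interpolation=cv2.INTER_CUBIC))
w=cv2.imread('pics/w7.png')[:,:,::-1]
save('d.png',np.hstack(a)); 
"
```

```text
time_s: 18.02
tcp_pos: [0.5026, -0.0595, 0.139]
tcp_rot: [0.989, -0.146, -0.0, -0.0]
ft_force: [-0.4, -0.3, -0.1]
width: 0.527
time_s: 18.77
tcp_pos: [0.5031, -0.0596, 0.2411]
tcp_rot: [0.989, -0.146, 0.001, 0.0]
ft_force: [0.5, -0.8, -0.4]
width: 0.601
731 rect ((503.3060607910156, -58.355010986328125), (57.25181579589844, 13.138022422790527), 75.54398345947266) top 0.16652135272646887 angle 1.3175056910420417
centre [ 0.50330606 -0.05835501  0.15752135] in tool mm [-0.4 -1.2 83.5]
[ 0.50307187 -0.05956206  0.24105629] [-0.168 -0.263  1.764  0.     1.638  0.126] toolx ang -0.29390921196148473
n 899 z [0.12131564 0.12232949 0.12755638]
rim circle ((502.6645202636719, -59.97941589355469), 26.598308563232422) ellipse ((502.5872497558594, -59.91056442260742), (52.73839569091797, 52.89055252075195), 113.33466339111328)
g 7 [[0.4797999858856201, -0.052799999713897705], [0.5260000228881836, -0.06679999828338623]] mid [ 0.5029 -0.0598] len 0.04834189 ang 2.8465884
r 2
```

View pics/d.png

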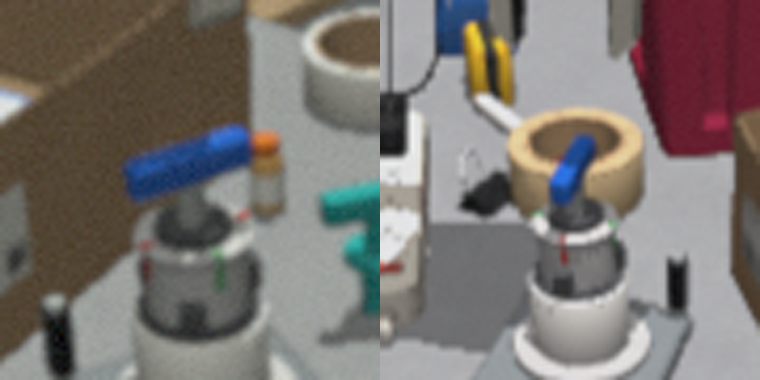

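View pics/w7.png

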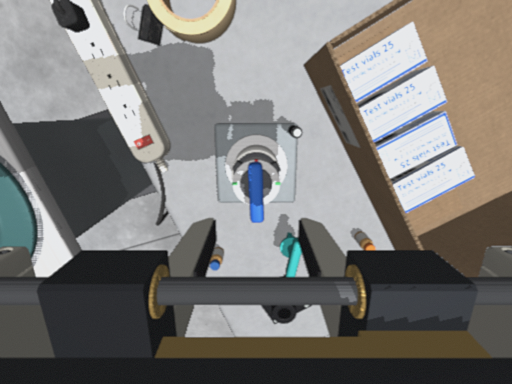

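The key is flush in the hub with its T-bar at (257,190) over the red marks. The vials at (215,260) and (367,240) are standing, and the gripper is clear.

```bash
python3 -c "
from plant import robot
print(robot.sign_off())"
```

```text
the job is handed in; nothing more can be done
None
```

The key is in the hub and fully home, with its T-bar over the red lock marks. I let go and handed the job in at about 19 s; no verdict is reported.

- **Insertion:** I lowered the key at the green marks and met the driver's spring at about 5 N. Within the first 0.12 rad clockwise the force fell away, and the key then slid down freely until the collar touched the rim.
- **Turning:** I turned on clockwise to the lock marks. A side force of about 7 N and a downward push of about 8 N built up on the way. I backed off a little; the highest forces I read were well under the 30 N limit.
- **Last checks after letting go:** all are within the limits, by camera to about 2 mm.

| Check | Measured | Limit |
|---|---|---|
| T-bar centre above rim | 35.5 mm | 33 to 36.5 mm |
| Distance from hub axis | about 1.5 mm | 4 mm |
| T-bar angle from red marks | about 0.04 rad | 0.25 rad |

- **Disagreement:** before release the same camera put the T-bar within 0.001 rad of the red marks.
- **Not measured:** the key looks upright and flush in both outside views, but I did not measure its tilt. Both vials and the tape roll look undisturbed in the pictures. I did not measure their positions.

The gripper ended about 100 mm above the key, touching nothing.

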